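Set out the egg-drawing place

TASK

Set out the drawing exercise: first pull the blue-and-white marker up out of the pen stand and lay it flat inside the blue tray, then pull out the green-and-white ballpoint and lay it in the tray too. When both pens are in the tray, lift the egg off its cork ring and lower it gently into the deep white pot: set it down on the bottom, do not drop or knock it. Leave the pot standing where it is, and do not disturb the skull, vial, jar or dropper bottle.

Things in the scene. Friction and masses are not known exactly. Their poses are not given: they have to be found in the camera images.
- pen_stand: fixed stand, turned any way round: pale wooden foot 56 x 120 x 10 mm, two open steel tubes (27 mm outside, 22 inside, rims 75 above the table, inner floor 13). Origin: underside centre, on the table. Tubes at y = +32 mm (marker) and y = -32 mm (ballpoint) in its frame; the pens stand loose, leaning up to about 10 degrees
- marker: blue-and-white marker pen, 136 mm long, up to 17 mm thick, 20 g nominal, standing loose in a tube, about half of it showing. Its own y axis runs along the pen, pointing up at the start; origin at half length on its flank (use the points)
- marker_mid (a point): middle of the marker, on its axis; axes as marker
- marker_upper (a point): end of the marker that points up at the start, on its axis, 68 mm from the middle (147 to 150 mm above the table at the start)
- marker_lower (a point): end of the marker that is down in the tube at the start, 68 mm from the middle
- ballpoint: green-and-white ballpoint pen, 145 mm long, 9 to 11 mm thick, 20 g nominal, standing loose in a tube, about half of it showing. Its own y axis runs along the pen, pointing up at the start; origin at half length on its flank (use the points)
- ballpoint_mid (a point): middle of the ballpoint, on its axis; axes as ballpoint
- ballpoint_upper (a point): end of the ballpoint that points up at the start, on its axis, 72.5 mm from the middle (155 to 159 mm above the table at the start)
- ballpoint_lower (a point): end of the ballpoint that is down in the tube at the start, 72.5 mm from the middle
- pen_tray: fixed open blue plastic tray, 220 mm along its x by 130 mm along its y, walls 4 mm thick and 30 mm high, floor 4 mm thick. Origin: underside centre, on the table; its long x axis points roughly away from the robot
- egg: pale blue-green rigid egg, 40 mm across at its widest, 54 mm long, 60 g nominal, standing blunt end down in the cork ring. Origin: its lower (blunt) end, about 6 mm above the table at the start; z along the egg
- egg_center (a point): point on the egg's axis 25 mm from the blunt end, where it is widest (40 mm); about 31 mm above the table at the start
- cork_ring: fixed cork ring under the egg, outer diameter 41, inner 30, 14 mm high. Origin: underside centre
- pot: deep white stoneware pot, loose, 0.8 kg. Outer diameter 140 mm at the rim and 108 at the foot, wall 5 mm, rim 80 mm above the table, flat inner floor (about 100 mm across, cork mat) 9 mm above the table, inner diameter at the rim 130. Origin: underside centre, z up
- pot_mouth (a point): centre of the pot's mouth, 80 mm above the table
- dropper: bystander: brown dropper bottle with black top, 32 mm across, 95 high. Origin: underside centre
- white_jar: bystander: glass specimen jar with white cap, 43 mm across, 82 high. Origin: underside centre
- vial: bystander: small glass vial with crimson cap, 25 mm across, 64 high. Origin: underside centre
- skull: bystander: small monkey skull, 82 x 100 x 69 mm. Origin: underside centre

How it is judged (in metres and radians):
On the way, in this order (a step that is already met when the one before it is completed fails the run):
1. the marker lies in the tray, let go (x of marker_upper in the frame of pen_tray between -0.109 and 0.109 m and y of marker_upper in the frame of pen_tray between -0.064 and 0.064 m and z of each of marker_upper, marker_lower in the frame of pen_tray below 0.034 m and x of marker_lower in the frame of pen_tray between -0.109 and 0.109 m and y of marker_lower in the frame of pen_tray between -0.064 and 0.064 m and linear speed of marker below 0.05 m/s and contact force between marker and the fingers below 0.05 N), for 0.2 s.
2. the ballpoint lies in the tray, let go (x of ballpoint_upper in the frame of pen_tray between -0.109 and 0.109 m and y of ballpoint_upper in the frame of pen_tray between -0.064 and 0.064 m and z of each of ballpoint_upper, ballpoint_lower in the frame of pen_tray below 0.034 m and x of ballpoint_lower in the frame of pen_tray between -0.109 and 0.109 m and y of ballpoint_lower in the frame of pen_tray between -0.064 and 0.064 m and linear speed of ballpoint below 0.05 m/s and contact force between ballpoint and the fingers below 0.05 N), for 0.2 s.
3. the egg lies in the pot, let go (horizontal distance between egg_center and pot below 0.05 m and z of egg_center in the frame of pot below 0.05 m and linear speed of egg below 0.05 m/s and contact force between egg and the fingers below 0.05 N and angle between pot's own z axis and vertical below 0.1 rad), for 0.2 s.
At the end, for the whole second after the job is handed in: Both pens lie in the tray with both their ends inside its outline and no more than 34 mm above the table; the egg lies in the upright pot (its centre within 50 mm of the pot's axis and 50 mm of its underside); all let go and at rest (under 0.05 m/s) (all of step 1 and all of step 2 and all of step 3); the robot touches nothing.
It fails at once if the dropper bottle, jar, vial or skull is shifted by more than 20 mm (distance of any of dropper, white_jar, vial, skull from where it was at the start of the episode above 0.02 m).
It fails at once if the pot is shoved by more than 30 mm or tipped (distance of pot from where it was at the start of the episode above 0.03 m or angle between pot's own z axis and vertical above 0.2 rad).
It fails at once if the egg strikes the pot (more than 25 N) (contact force between egg and pot above 25 N).
It fails at once if the egg is dropped into the pot (faster than 0.5 m/s inside it) (horizontal distance between egg_center and pot below 0.065 m and z of egg_center in the frame of pot below 0.08 m and linear speed of egg above 0.5 m/s).
It fails at once if the egg falls onto the table (height (world z) of egg_center below 0.024 m and horizontal distance between egg_center and pot above 0.075 m).
It also fails if it takes over 72 s, if anything falls off the work surface, if the arm or the gripper's body presses on something with over 40 N, if the wrist force passes 120 N, or if a joint passes its speed limit or range.

ROBOT

A 6-joint arm with a two-finger parallel gripper is mounted at the origin on a cart in front of the work surface, level with it; the furniture and walls round the work are solid. World frame = base frame: x ahead of the robot, y to its left, z up, the work surface at z = 0. Lengths are in m, angles in degrees, forces in N, time in s.
With the tool pointing down it reaches from about 0.3 to 0.75 m from the base axis. Payload 8.5 kg.
Tool frame: the origin (TCP) lies midway between the tips of the shut fingers; the grasp point (between the pads) lies 19 mm behind it; z points along the fingers, y is the line along which they close (so a half turn about z gives the same grasp; the last joint's range is limited). The gripper opens to 85 mm and grips with 20 to 120 N. Pads are 22 mm wide; open, the fingers measure 114 mm over their backs; the gripper's body (76 mm by 85 mm) begins 54 mm behind the grasp point. The pads swing forward as they close: fully open they stand 13 mm farther back than shut.
Start: joints at [-86.878, 21.807, 74.336, -0, 83.858, -12.336], TCP at [0.147, -0.53, 0.231] pointing down, gripper open.
Joint ranges: [-178.18, 178.18], [-50.72, 133.34], [12.68, 142.11], [-81.47, 261.47], [9.98, 163.14], [-165.26, 165.26]. Speed limits (degrees/s): [136.94, 136.94, 180, 180, 180, 180].

INTERFACE

Orientations are given as a 3x3 rotation matrix whose columns are the frame's x, y, z axes.
In Python, from rig import monitor, optics, close_job, models gives the robot as it stands.
- The arm moves only by the tool step_arm, never from a script. Its arguments are lists of equal length, an entry for each row: "fingers": the closure, from -1 (fully open) to 1 (shut); "travel": the shift along the tool's x, y, z scaled (see below), a list of three; "twist": the turn about the tool's z scaled (see below). In form: {"fingers": [fingers, ...], "travel": [[tx, ty, tz], ...], "twist": [twist, ...]}. A call has 1 to 10 rows; each row shifts and turns the commanded pose from where the row before left it, along the tool's axes as they then stand; what a row does not reach is not made up. The controller multiplies each number of a shift by 100 mm and each number of a turn by pi rad. A row lasts 1/8 s, in which the tool goes at most 62.5 mm and 10.7 degrees, less where a joint would pass 70% of its speed; a pose out of reach is approached as far as the arm can. A call with a number of a shift or a turn outside -1 to 1 is refused whole. A call with a gripper value outside its range is refused whole. The fingers move at their own pace and stop on an object; "force" is the grip in N (left out, the last holds). Time passes only in rows, so rows that do not move let the fingers close. It gives the time, the measured TCP pose, the force, the opening and the grip force at its end, in the units of the state.
- monitor.observe(): the state, without advancing time (a new reading comes with each control period).
- optics.get_image(name): name is "scene" or "top" or "wrist"; returns (picture, depth): 420x560x3 uint8, blue, green, red; 420x560 float32, m along the optical axis (not along the pixel's ray), 0 where there is no reading.
- optics.get_calibration(name): a dict with "vertical_fov" (degrees; the focal length in pixels is half the picture's height over the tangent of half this angle, whatever the lens; pixels are square), "cx", "cy" (the principal point, pixels), "world_from_camera" (4x4, takes a point from camera to world coordinates). Camera axes: x right, y up, looking along -z (the intrinsics and any distortion apply to the point x, -y, -z); pixel columns grow to the right and rows downward; lengths in m; the calibration is good to about 2 mm. A picture is of the moment at which its call begins: read the wrist's pose just before it. get_calibration takes no time and is no camera call; for the wrist camera it gives the pose at the moment of the call.
- close_job(): hands the job in; it is judged then, once.
Trained networks look in the newest picture that a camera, given by its name, has taken for a name from the list of things; names that differ only in an ending like _2 or _b are one class to them, and where a whole thing is asked for, a point or a joint stands for the part that bears it (a point fixed in the world has none). Each returns a list of dicts, best first, with "confidence" (0 to 1); they miss things now and then, are a little off and sometimes report something else, mostly with a low value. They report only what shows in the picture. A call takes as long as a camera call.
- models.trace(camera, query): "mask" (420x560 bool, what is visible of it) and "point" ([column, row] in pixels, amid what is visible of it).
- models.landmark_of(camera, query): "point" ([column, row] in pixels: a listed point, or the origin of a listed thing).
The state is a dict: "time_s": time; "q": joint angles; "qvel": joint speeds; "joint_efforts": joint torques, N m; "position": TCP position; "tool_rot": TCP orientation; "ft_force": force on the tool from outside, world axes, zero at the start; "wrist_torque": the same for the moment, N m; "grip_width": finger opening in m; "gripper_force": force on a finger pad.
Only numpy, scipy, OpenCV 4.12 (cv2) and the standard library are available. Lean on these libraries where they do the work, as an engineer would, in place of code of your own. Each camera call takes 0.05 s, during which the arm holds its last target. There are 200 camera calls.

## Working session

There is one attempt and no reset: what is moved stays moved. The work goes in short steps, Python scripts to look and compute and a tool call to move; the robot and the scene stay as the last step left them, time stands still between calls to the robot, and variables do not carry over. Pictures are saved under pics/ and viewed, at most 10 in all, crops included, and the job is handed in when it is done.

Besides the shell and the picture viewer there is one more tool, called after "Emit:" as name([rows], argument=value, ...), one row to a line, values as JSON. step_arm: Moves the arm, as the interface text tells. Its arguments: {"type":"object","properties":{"fingers":{"type":"array","items":{"type":"number"}},"travel":{"type":"array","items":{"type":"array","items":{"type":"number"}}},"twist":{"type":"array","items":{"type":"number"}},"force":{"type":"number"}},"required":["fingers","travel","twist"]}

```bash
mkdir -p pics; cat > h.py <<'E'
import numpy as np, cv2
from rig import monitor, optics, close_job, models
def snap(n):
    im,d=optics.get_image(n); return im,d,optics.get_calibration(n)
def px2w(c,u,v,depth):
    f=210/np.tan(np.radians(c["vertical_fov"]/2)); 
    p=np.array([(u-c["cx"])/f*depth,-(v-c["cy"])/f*depth,-depth,1.])
    return (np.array(c["world_from_camera"])@p)[:3]
def cloud(d,c):
    v,u=np.mgrid[0:420,0:560]; f=210/np.tan(np.radians(c["vertical_fov"]/2))
    P=np.stack([(u-c["cx"])/f*d,-(v-c["cy"])/f*d,-d,np.ones_like(d)],-1)
    return (P@np.array(c["world_from_camera"]).T)[...,:3]
def onplane(c,u,v,z):
    W=np.array(c["world_from_camera"]);o=W[:3,3];r=px2w(c,u,v,1.)-o
    return o+r*(z-o[2])/r[2]
E
python3 - <<'E'
from h import *
s=monitor.observe(); print(s["time_s"],s["position"],np.round(s["tool_rot"],3))
ims=[]
names="marker ballpoint pen_stand pen_tray egg cork_ring pot dropper white_jar vial skull".split()
pts="marker_upper marker_mid ballpoint_upper ballpoint_mid pen_stand pen_tray egg_center pot_mouth pot".split()
for n in ("scene","top"):
    im,d,c=snap(n); print(n,{k:(np.round(v,3).tolist() if k!="x" else v) for k,v in c.items()})
    cv2.imwrite(f"pics/{n}0.png",im); P=cloud(d,c)
    np.savez(f"{n}0.npz",im=im,d=d)
    for q in names:
        r=models.trace(n,q)
        if not r: print(q,None);continue
        m=r[0]["mask"]&(d>0); X=P[m]
        print(q,round(r[0]["confidence"],2),np.round(r[0]["point"]),np.round(np.percentile(X,[3,50,97],axis=0),3).tolist() if len(X) else None)
    for q in pts:
        r=models.landmark_of(n,q)
        if r:
            u,v=r[0]["point"]; print(q,round(r[0]["confidence"],2),np.round([u,v]),np.round(P[int(v),int(u)],3))
E
```

```text
0.0 [ 0.14658254 -0.52980344  0.23072186] [[ 0.964  0.267 -0.   ]
 [ 0.267 -0.964  0.001]
 [ 0.    -0.001 -1.   ]]
scene {'vertical_fov': 47.971, 'cx': 281.488, 'cy': 216.423, 'world_from_camera': [[0.866, 0.347, -0.359, 0.19], [-0.499, 0.578, -0.645, -0.659], [-0.016, 0.738, 0.674, 0.821], [0.0, 0.0, 0.0, 1.0]]}
marker 0.63 [183. 177.] [[0.43, 0.281, 0.074], [0.435, 0.285, 0.108], [0.442, 0.291, 0.145]]
ballpoint None
pen_stand 0.59 [202. 200.] [[0.412, 0.244, 0.003], [0.466, 0.271, 0.011], [0.518, 0.305, 0.071]]
pen_tray 0.6 [270. 233.] [[0.453, -0.004, 0.001], [0.56, 0.084, 0.005], [0.672, 0.158, 0.03]]
egg 0.76 [386. 331.] [[0.6, -0.315, 0.025], [0.611, -0.303, 0.046], [0.628, -0.284, 0.059]]
cork_ring 0.5 [384. 342.] [[0.599, -0.317, 0.0], [0.605, -0.309, 0.01], [0.625, -0.287, 0.018]]
pot 0.97 [300. 360.] [[0.369, -0.334, 0.007], [0.441, -0.255, 0.03], [0.497, -0.204, 0.08]]
dropper 0.56 [290. 177.] [[0.687, 0.198, 0.004], [0.699, 0.207, 0.042], [0.715, 0.22, 0.088]]
white_jar 0.82 [184. 242.] [[0.345, 0.116, 0.007], [0.362, 0.124, 0.056], [0.383, 0.152, 0.083]]
vial 0.55 [209.
[... 1593 characters left out ...]
. 292.] [[0.35, 0.116, 0.016], [0.37, 0.134, 0.081], [0.388, 0.154, 0.087]]
vial 0.4 [176. 262.] [[0.433, 0.281, 0.057], [0.441, 0.284, 0.126], [0.446, 0.297, 0.152]]
skull 0.82 [304. 133.] [[0.746, -0.085, 0.001], [0.775, -0.041, 0.054], [0.811, -0.001, 0.07]]
marker_upper 0.44 [172. 263.] [0.444 0.294 0.141]
marker_mid 0.61 [180. 264.] [0.443 0.282 0.102]
ballpoint_upper 0.36 [174. 235.] [0.519 0.318 0.002]
ballpoint_mid 0.56 [185. 238.] [0.506 0.271 0.094]
pen_stand 0.72 [188. 251.] [0.475 0.276 0.008]
pen_tray 0.83 [262. 216.] [0.565 0.079 0.005]
egg_center 0.68 [404. 193.] [ 0.617 -0.296  0.058]
pot_mouth 0.7 [396. 260.] [ 0.443 -0.28   0.011]
pot 0.76 [390. 259.] [ 0.443 -0.263  0.002]
```

View pics/scene0.png

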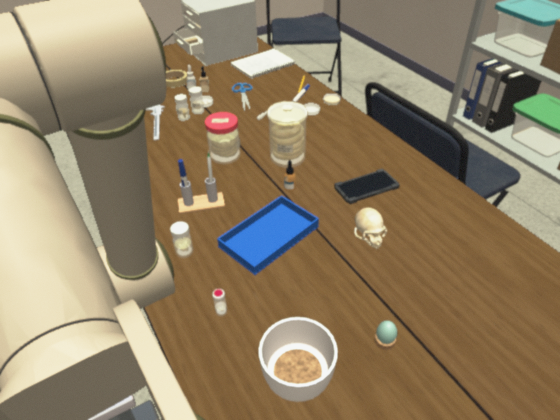

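View pics/top0.png

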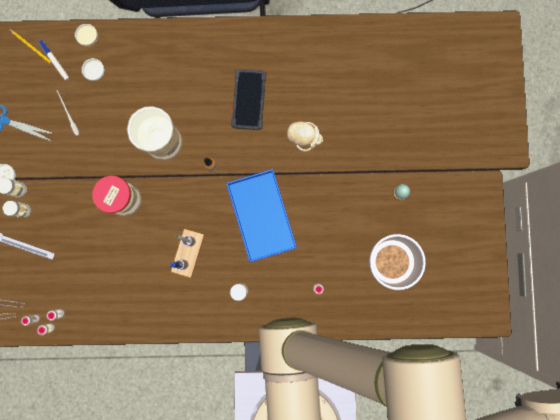

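```bash
python3 - <<'E'
from h import *
C={n:optics.get_calibration(n) for n in("scene","top")}
P={}
for n in C:
    z=np.load(n+"0.npz");P[n]=cloud(z["d"],C[n])
    X=P[n][z["d"]>0]
    for nm,(x0,x1,y0,y1) in dict(mk=(.40,.47,.255,.33),bp=(.48,.54,.245,.33)).items():
        for lo in (.08,.095,.11,.125,.14,.155):
            m=(X[:,0]>x0)&(X[:,0]<x1)&(X[:,1]>y0)&(X[:,1]<y1)&(X[:,2]>lo)&(X[:,2]<lo+.015)
            if m.sum():print(n,nm,lo,m.sum(),np.round(X[m].mean(0),3),np.round(np.ptp(X[m],axis=0),3))
    # stand foot + tray fit + pot rim
    m=(X[:,2]>.07)&(X[:,2]<.079)&(abs(X[:,1]-.275)<.05)&(abs(X[:,0]-.47)<.07);print("tubes",np.round(X[m].min(0),3),np.round(X[m].max(0),3))
    m=(X[:,2]>.02)&(X[:,2]<.036)&(X[:,0]>.43)&(X[:,0]<.70)&(X[:,1]>-.02)&(X[:,1]<.18)
    print("tray",cv2.minAreaRect(np.float32(X[m][:,:2]*1000)))
    m=(X[:,2]>.004)&(X[:,2]<.018)&(X[:,0]>.39)&(X[:,0]<.55)&(X[:,1]>.22)&(X[:,1]<.33)
    print("stand",cv2.minAreaRect(np.float32(X[m][:,:2]*1000)))
    m=(X[:,2]>.073)&(X[:,2]<.09)&(X[:,1]<-.15)&(X[:,0]>.33)&(X[:,0]<.56)
    print("pot",cv2.minEnclosingCircle(np.float32(X[m][:,:2]*1000)))
    m=(X[:,2]>.022)&(X[:,2]<.07)&(abs(X[:,1]+.298)<.05)&(abs(X[:,0]-.617)<.05); Y=X[m]
    A=Y[Y[:,2]<.04]
    print("egg",cv2.minEnclosingCircle(np.float32(Y[:,:2]*1000)),np.round(Y[Y[:,2].argmax()],3), Y[:,2].max())
    # vial etc: heights
E
```

```text
scene mk 0.08 28 [0.436 0.285 0.088] [0.014 0.011 0.014]
scene mk 0.095 30 [0.435 0.285 0.103] [0.016 0.009 0.014]
scene mk 0.11 33 [0.436 0.286 0.117] [0.014 0.012 0.015]
scene mk 0.125 28 [0.436 0.286 0.132] [0.014 0.014 0.015]
scene mk 0.14 26 [0.436 0.288 0.145] [0.011 0.012 0.01 ]
scene bp 0.08 16 [0.501 0.273 0.089] [0.007 0.009 0.014]
scene bp 0.095 20 [0.503 0.275 0.104] [0.01  0.01  0.014]
scene bp 0.11 16 [0.504 0.275 0.118] [0.008 0.007 0.012]
scene bp 0.125 21 [0.505 0.278 0.133] [0.009 0.01  0.014]
scene bp 0.14 8 [0.507 0.278 0.146] [0.005 0.008 0.013]
scene bp 0.155 1 [0.508 0.281 0.155] [0. 0. 0.]
tubes [0.424 0.256 0.07 ] [0.511 0.303 0.079]
tray ((563.0542602539062, 78.8936538696289), (223.3961181640625, 133.50209045410156), 15.621376991271973)
stand ((474.5951232910156, 276.8446044921875), (64.80880737304688, 167.31857299804688), 69.21682739257812)
pot ((434.0754089355469, -267.5527038574219), 70.58688354492188)
egg ((616.9105834960938, -298.2879638671875), 19.816150665283203) [ 0.623 -0.297  0.061] 0.06066851447097388
top mk 0.08 8 [0.441 0.282 0.088] [0.013 0.011
[... 241 characters left out ...]
7 [0.506 0.27  0.088] [0.005 0.003 0.013]
top bp 0.095 6 [0.505 0.274 0.101] [0.005 0.005 0.01 ]
top bp 0.11 8 [0.508 0.274 0.12 ] [0.008 0.006 0.011]
top bp 0.125 7 [0.508 0.276 0.134] [0.005 0.005 0.013]
top bp 0.14 6 [0.51  0.278 0.148] [0.003 0.005 0.008]
tubes [0.428 0.256 0.07 ] [0.515 0.296 0.079]
tray ((567.4915771484375, 77.85655975341797), (220.31298828125, 130.03195190429688), 15.694854736328125)
stand ((470.27288818359375, 273.98602294921875), (159.21649169921875, 107.95231628417969), 0.035170167684555054)
pot ((437.77325439453125, -269.57452392578125), 70.44400787353516)
egg ((622.2374877929688, -297.6947326660156), 19.603355407714844) [ 0.621 -0.3    0.062] 0.062471678970675626
```

The scene picture shows the stand at (200,200), the tray at (270,233), the pot at (298,358) and the egg at (386,332). The top view agrees: stand (188,252), tray (262,216), egg (403,191), pot (397,262). The pens are tilted towards +y. I'll move over to the stand for a close wrist look.

Emit:
step_arm([
  [0.35,-0.245,-0.03],
  [0.35,-0.245,-0.03],
  [0.35,-0.245,-0.03],
  [0.35,-0.245,-0.03],
  [0.35,-0.245,-0.03],
  [0.35,-0.245,-0.03],
  [0.35,-0.245,-0.03],
  [0.35,-0.245,-0.03],
  [0.35,-0.245,-0.03],
  [0.35,-0.245,-0.03],
], fingers=[-1,-1,-1,-1,-1,-1,-1,-1,-1,-1], twist=[0,0,0,0,0,0,0,0,0,0], force=25)

```text
time_s: 3.35
position: [0.4194, -0.1995, 0.2616]
tool_rot: [[0.964, 0.266, 0.0], [0.266, -0.964, -0.0], [0.0, 0.0, -1.0]]
ft_force: [0.3, 0.5, 0.5]
grip_width: 0.0857
gripper_force: 0.0
```

Emit:
step_arm([
  [0.107,-0.386,0],
  [0.107,-0.386,0],
  [0.107,-0.386,0],
  [0.107,-0.386,0],
  [0.107,-0.386,0],
  [0.107,-0.386,0],
  [0.107,-0.386,0],
  [0.107,-0.386,0],
  [0.107,-0.386,0],
  [0,0,0],
], fingers=[-1,-1,-1,-1,-1,-1,-1,-1,-1,-1], twist=[0,0,0,0,0,0,0,0,0,0])

```text
time_s: 4.6
position: [0.4185, 0.1617, 0.2613]
tool_rot: [[0.963, 0.27, 0.0], [0.27, -0.963, 0.0], [0.0, -0.0, -1.0]]
ft_force: [0.1, 0.3, -0.4]
grip_width: 0.0853
gripper_force: 0.0
```

```bash
cat > pens.py <<'E'
from h import *
import sys
s=monitor.observe(); print(round(s["time_s"],2),np.round(s["position"],4),np.round(s["tool_rot"],3)[:2,:2].tolist(),s["grip_width"])
im,d,c=snap("wrist"); cv2.imwrite(f"pics/{sys.argv[1]}.png",im); P=cloud(d,c);X=P[d>0]
print("cam",np.round(np.array(c["world_from_camera"])[:3],3).tolist())
for nm,(x0,x1,y0,y1) in dict(mk=(.40,.47,.255,.33),bp=(.48,.54,.245,.33)).items():
    for lo in (.08,.095,.11,.125,.14):
        m=(X[:,0]>x0)&(X[:,0]<x1)&(X[:,1]>y0)&(X[:,1]<y1)&(X[:,2]>lo)&(X[:,2]<lo+.015)
        if m.sum():print(nm,lo,m.sum(),np.round(X[m].mean(0),4),np.round(np.ptp(X[m],axis=0),3))
for q in("marker_upper","marker_mid","ballpoint_upper","ballpoint_mid"):
    r=models.landmark_of("wrist",q)
    if r:
        u,v=r[0]["point"];print(q,round(r[0]["confidence"],2),np.round([u,v]),np.round(P[int(v),int(u)],3))
E
python3 pens.py w1
```

```text
4.6 [0.4185 0.1617 0.2613] [[0.963, 0.27], [0.27, -0.963]] 0.0853278502569575
cam [[0.269, 0.916, 0.297, 0.495], [-0.963, 0.256, 0.084, 0.182], [0.001, -0.308, 0.951, 0.405]]
mk 0.08 75 [0.4413 0.2839 0.0878] [0.013 0.009 0.014]
mk 0.095 83 [0.4417 0.284  0.1034] [0.016 0.01  0.015]
mk 0.11 120 [0.4415 0.2846 0.1177] [0.015 0.01  0.015]
mk 0.125 119 [0.4412 0.2852 0.1328] [0.014 0.009 0.014]
mk 0.14 210 [0.4397 0.2885 0.1468] [0.013 0.012 0.01 ]
bp 0.08 53 [0.5035 0.2707 0.0873] [0.008 0.007 0.014]
bp 0.095 64 [0.5045 0.2722 0.1027] [0.009 0.007 0.015]
bp 0.11 72 [0.5058 0.2736 0.1177] [0.008 0.007 0.015]
bp 0.125 84 [0.5066 0.2751 0.1326] [0.008 0.007 0.015]
bp 0.14 95 [0.5078 0.2773 0.1455] [0.007 0.007 0.015]
marker_upper 0.64 [138. 150.] [0.44  0.293 0.147]
marker_mid 0.63 [170. 151.] [0.437 0.282 0.098]
ballpoint_upper 0.67 [158.  65.] [0.518 0.346 0.001]
ballpoint_mid 0.75 [190.  84.] [0.504 0.271 0.108]
```

Emit:
step_arm([
  [0.181,-0.392,0],
  [0.181,-0.392,0],
  [0.181,-0.393,0],
  [0,0,0],
  [0,0,0.4],
  [0,0,0.4],
  [0,0,0.4],
  [0,0,0.2],
  [0,0,0.17],
  [0,0,0],
], fingers=[-1,-1,-1,-1,-1,-1,-1,-1,-1,-1], twist=[0,0,0,0,0,0,0,0,0,0])

```text
time_s: 6.1
position: [0.4397, 0.2864, 0.1037]
tool_rot: [[0.964, 0.265, -0.002], [0.265, -0.964, -0.001], [-0.002, 0.0, -1.0]]
ft_force: [0.2, 0.2, -0.0]
grip_width: 0.0853
gripper_force: 0.0
```

```bash
python3 pens.py w2
```

```text
6.1 [0.4397 0.2864 0.1037] [[0.964, 0.265], [0.265, -0.964]] 0.08525715407864487
cam [[0.266, 0.917, 0.297, 0.516], [-0.964, 0.253, 0.083, 0.308], [0.001, -0.309, 0.951, 0.248]]
mk 0.08 248 [0.4445 0.2924 0.0878] [0.01  0.015 0.015]
mk 0.095 304 [0.4449 0.2925 0.1032] [0.011 0.015 0.015]
mk 0.11 616 [0.4406 0.3009 0.1187] [0.029 0.046 0.015]
mk 0.125 984 [0.437  0.3074 0.1329] [0.03  0.045 0.015]
mk 0.14 1415 [0.4368 0.3046 0.1471] [0.028 0.044 0.015]
bp 0.08 38 [0.5041 0.2793 0.0878] [0.007 0.003 0.015]
bp 0.095 48 [0.5054 0.2805 0.1034] [0.008 0.003 0.015]
bp 0.11 69 [0.5062 0.2818 0.1181] [0.008 0.003 0.015]
bp 0.125 100 [0.5073 0.2829 0.1334] [0.008 0.005 0.014]
bp 0.14 320 [0.5082 0.282  0.1457] [0.007 0.008 0.015]
marker_upper 0.87 [264. 325.] [0.439 0.293 0.149]
marker_mid 0.87 [273. 258.] [0.446 0.292 0.101]
ballpoint_upper 0.81 [351. 162.] [0.51  0.281 0.148]
ballpoint_mid 0.77 [323. 159.] [0.504 0.28  0.091]
```

View pics/w2.png

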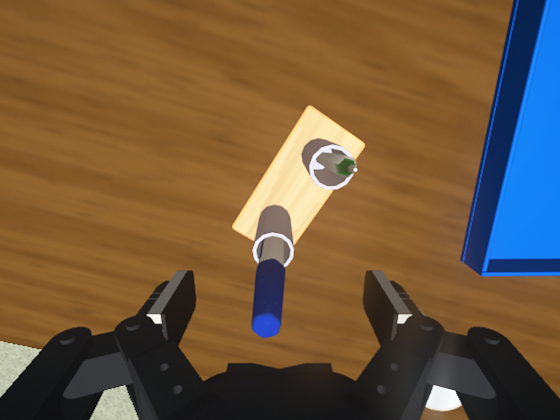

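The wrist view shows the marker between the open fingers, with its top at (264,325) and slightly left of centre. I'll shift about 6 mm and close.

Emit:
step_arm([
  [0.015,-0.06,0],
  [0,0,0],
  [0,0,0],
  [0,0,0],
  [0,0,0],
  [0,0,0],
  [0,0,0],
  [0,0,0],
], fingers=[-1,-1,1,1,1,1,1,1], twist=[0,0,0,0,0,0,0,0], force=25)

```text
time_s: 7.35
position: [0.4398, 0.2936, 0.1044]
tool_rot: [[0.964, 0.267, 0.0], [0.267, -0.964, -0.001], [0.0, 0.001, -1.0]]
ft_force: [-0.2, -3.3, 0.9]
grip_width: 0.0144
gripper_force: 24.5
```

Emit:
step_arm([
  [0,0,-0.15],
  [0,0,-0.3],
  [0,0,-0.3],
  [0,0,-0.25],
  [-0.037,0.37,0],
  [-0.037,0.37,0],
  [-0.037,0.37,0],
  [-0.037,0.37,0],
  [-0.037,0.37,0],
  [-0.037,0.37,0],
], fingers=[1,1,1,1,1,1,1,1,1,1], twist=[0,0,0,0,0,0,0,0,0,0])

```text
time_s: 8.6
position: [0.4775, 0.0732, 0.2044]
tool_rot: [[0.964, 0.267, 0.0], [0.267, -0.964, 0.001], [0.001, -0.001, -1.0]]
ft_force: [-0.4, -0.9, -0.6]
grip_width: 0.0137
gripper_force: 24.4
```

```bash
cat > held.py <<'E'
from h import *
import sys
q=sys.argv[1]
s=monitor.observe(); print(round(s["time_s"],2),np.round(s["position"],4),s["grip_width"],np.round(s["ft_force"],1))
T=np.array(s["tool_rot"]);p=np.array(s["position"])
a=np.radians(15.7);R=np.array([[np.cos(a),-np.sin(a),0],[np.sin(a),np.cos(a),0],[0,0,1]]);C=np.array([.565,.078,0])
print("tcp in tray",np.round(R.T@(p-C),4))
for n in sys.argv[2:]:
    im,d,c=snap(n); cv2.imwrite(f"pics/{n}{int(100*s['time_s'])}.png",im); P=cloud(d,c)
    for k in("_upper","_mid","_lower"):
        r=models.landmark_of(n,q+k)
        if r:
            u,v=map(int,r[0]["point"]);print(n,k,round(r[0]["confidence"],2),u,v,"tray",np.round(R.T@(P[v,u]-C),3))
    r=models.trace(n,q)
    if r:
        X=(P[r[0]["mask"]&(d>0)]-C)@R; X=X[np.linalg.norm(X-np.median(X,0),axis=1)<.12]
        print(n,"mask",round(r[0]["confidence"],2),np.round(np.percentile(X,[2,50,98],axis=0),3).tolist())
        o=X[:,2].argsort();k=max(3,len(o)//12);print("low",np.round(X[o[:k]].mean(0),3),"high",np.round(X[o[-k:]].mean(0),3))
E
python3 held.py marker scene wrist
```

```text
8.6 [0.4775 0.0732 0.2044] 0.013748335340427154 [-0.4 -0.9 -0.6]
tcp in tray [-0.0855  0.0191  0.2044]
scene _upper 0.8 228 168 tray [-0.098  0.006  0.26 ]
scene _mid 0.52 229 190 tray [-0.095  0.017  0.195]
scene _lower 0.69 225 308 tray [-0.226 -0.098  0.021]
scene mask 0.69 [[-0.097, 0.01, 0.116], [-0.093, 0.014, 0.164], [-0.085, 0.022, 0.241]]
low [-0.092  0.014  0.119] high [-0.094  0.019  0.224]
wrist _mid 0.9 281 261 tray [-0.079  0.02   0.203]
wrist _lower 0.63 205 254 tray [-0.154  0.108  0.036]
wrist mask 0.77 [[-0.09, 0.013, 0.128], [-0.081, 0.02, 0.223], [-0.079, 0.026, 0.249]]
low [-0.082  0.019  0.136] high [-0.086  0.02   0.249]
```

Emit:
step_arm([
  [0,0,0.4],
  [0,0,0.4],
  [0,0,0.22],
  [0,0,0.06],
  [0,0,0.03],
  [0,0,0],
], fingers=[1,1,1,1,1,1], twist=[0,0,0,0,0,0])

```text
time_s: 9.85
position: [0.4783, 0.0742, 0.0951]
tool_rot: [[0.964, 0.267, 0.003], [0.267, -0.964, -0.0], [0.003, 0.001, -1.0]]
ft_force: [-2.1, 0.6, 6.7]
grip_width: 0.0141
gripper_force: 24.3
```

Emit:
step_arm([
  [0.095,0,0.01],
  [0.095,0,0.02],
  [0.095,0,0.025],
  [0.09,0,0.03],
  [0.09,0,0.04],
  [0.085,0,0.045],
  [0,0,0],
], fingers=[1,1,1,1,1,1,1], twist=[0,0,0,0,0,0,0])

```text
time_s: 10.72
position: [0.5329, 0.0887, 0.0783]
tool_rot: [[0.964, 0.267, 0.006], [0.267, -0.964, -0.001], [0.006, 0.002, -1.0]]
ft_force: [2.1, 0.2, 6.7]
grip_width: 0.0136
gripper_force: 24.4
```

```bash
python3 held.py marker scene wrist
```

```text
10.72 [0.5329 0.0887 0.0783] 0.013572979995605387 [2.1 0.2 6.7]
tcp in tray [-0.028   0.019   0.0783]
scene _upper 0.67 253 202 tray [-0.041  0.006  0.135]
scene _mid 0.71 245 225 tray [-0.058  0.019  0.067]
scene _lower 0.72 235 254 tray [-0.561 -0.607  0.821]
scene mask 0.65 [[-0.091, 0.011, 0.006], [-0.061, 0.016, 0.055], [-0.021, 0.063, 0.101]]
low [-0.062  0.034  0.01 ] high [-0.04   0.018  0.099]
wrist _upper 0.92 276 303 tray [-0.017  0.021  0.124]
wrist _mid 0.75 284 298 tray [-0.016  0.017  0.122]
wrist mask 0.74 [[-0.064, -0.061, 0.003], [0.043, -0.001, 0.005], [0.108, 0.064, 0.031]]
low [0.033 0.005 0.003] high [ 0.059 -0.     0.031]
```

Emit:
step_arm([
  [0.08,0,0.05],
  [0.075,0,0.058],
  [0.07,0,0.063],
  [0.065,0,0.068],
  [0.06,0,0.074],
  [0.052,0,0.08],
  [0.045,0,0.083],
  [0,0,0],
], fingers=[1,1,1,1,1,1,1,1], twist=[0,0,0,0,0,0,0,0])

```text
time_s: 12.22
position: [0.573, 0.1007, 0.0277]
tool_rot: [[0.964, 0.267, -0.002], [0.267, -0.964, 0.0], [-0.002, -0.001, -1.0]]
ft_force: [-0.0, -1.1, 0.3]
grip_width: 0.0135
gripper_force: 24.3
```

```bash
python3 held.py marker scene
```

```text
12.22 [0.573  0.1007 0.0277] 0.013499433968459635 [-0.  -1.1  0.3]
tcp in tray [0.0138 0.0197 0.0277]
scene _upper 0.78 271 212 tray [ 0.006 -0.002  0.079]
scene _mid 0.74 257 230 tray [-0.028  0.013  0.034]
scene _lower 0.79 233 250 tray [-0.108  0.011  0.027]
scene mask 0.56 [[-0.091, 0.012, 0.001], [-0.042, 0.018, 0.032], [0.007, 0.06, 0.055]]
low [-0.028  0.046  0.003] high [-0.001  0.019  0.054]
```

Emit:
step_arm([
  [0.03,0,0.08],
  [0.02,0,0.08],
  [0,0,0],
  [0,0,0],
  [0,0,0],
  [0,0,0],
  [0,0,0],
  [0,0,0],
], fingers=[1,1,1,0.2,0.2,0.2,0.2,0.2], twist=[0,0,0,0,0,0,0,0])

```text
time_s: 13.48
position: [0.5783, 0.1019, 0.0128]
tool_rot: [[0.964, 0.267, 0.0], [0.267, -0.964, -0.0], [0.0, 0.0, -1.0]]
ft_force: [0.4, 0.7, 0.3]
grip_width: 0.034
gripper_force: 0.0
```

```bash
python3 held.py marker scene
```

```text
13.47 [0.5783 0.1019 0.0128] 0.033958143309200294 [0.4 0.7 0.3]
tcp in tray [0.0193 0.0194 0.0128]
scene _upper 0.69 273 220 tray [ 0.007 -0.007  0.056]
scene _mid 0.49 253 234 tray [-0.034  0.022  0.018]
scene mask 0.83 [[-0.089, 0.02, 0.009], [-0.033, 0.027, 0.017], [0.022, 0.036, 0.021]]
low [-0.033  0.025  0.01 ] high [-0.025  0.027  0.021]
```

Emit:
step_arm([
  [0,0,-0.2],
  [0,0,-0.4],
  [0,0,-0.5],
  [0,0,-0.5],
  [0,0,-0.5],
  [-0.044,-0.38,0],
  [-0.044,-0.38,0],
  [-0.044,-0.38,0],
  [-0.044,-0.38,0],
  [-0.044,-0.38,0],
], fingers=[0.2,0.2,0.2,-0.5,-1,-1,-1,-1,-1,-1], twist=[0,0,0,0,0,0,0,0,0,0])

```text
time_s: 14.98
position: [0.5059, 0.2803, 0.2227]
tool_rot: [[0.964, 0.266, -0.0], [0.266, -0.964, -0.0], [-0.0, 0.0, -1.0]]
ft_force: [0.1, -0.3, 0.1]
grip_width: 0.0853
gripper_force: 0.0
```

Emit:
step_arm([
  [0,0,0],
  [0,0,0.4],
  [0,0,0.4],
  [0,0,0.25],
  [0,0,0.06],
  [0,0,0],
], fingers=[-1,-1,-1,-1,-1,-1], twist=[0,0,0,0,0,0])

```text
time_s: 15.72
position: [0.507, 0.2789, 0.1123]
tool_rot: [[0.964, 0.266, 0.001], [0.266, -0.964, 0.0], [0.001, 0.0, -1.0]]
ft_force: [0.6, 0.1, -0.0]
grip_width: 0.0854
gripper_force: 0.0
```

```bash
python3 pens.py w3; python3 - <<'E'
from h import *
im=cv2.imread("pics/w3.png")
import glob
s=sorted(glob.glob("pics/scene1*.png"))[-1]; print(s)
cv2.imwrite("pics/mix.png",np.hstack([cv2.resize(im,(400,300)),cv2.resize(cv2.imread(s)[100:310,130:410],(400,300))]))
E
```

```text
15.72 [0.507  0.2789 0.1123] [[0.964, 0.266], [0.266, -0.964]] 0.08544569720177692
cam [[0.267, 0.917, 0.295, 0.583], [-0.964, 0.254, 0.083, 0.3], [0.001, -0.307, 0.952, 0.256]]
bp 0.08 113 [0.5069 0.276  0.088 ] [0.005 0.01  0.015]
bp 0.095 144 [0.5078 0.2773 0.1029] [0.005 0.009 0.015]
bp 0.11 189 [0.5089 0.2786 0.1177] [0.005 0.009 0.015]
bp 0.125 781 [0.5022 0.3084 0.1337] [0.027 0.054 0.015]
bp 0.14 1164 [0.5018 0.3123 0.1474] [0.027 0.054 0.015]
marker_upper 0.81 [500. 160.] [0.603 0.111 0.006]
marker_mid 0.65 [478. 239.] [0.535 0.105 0.017]
ballpoint_upper 0.74 [459. 302.] [0.472 0.092 0.017]
ballpoint_mid 0.81 [279. 259.] [0.507 0.279 0.095]
pics/scene1347.png
```

View pics/mix.png

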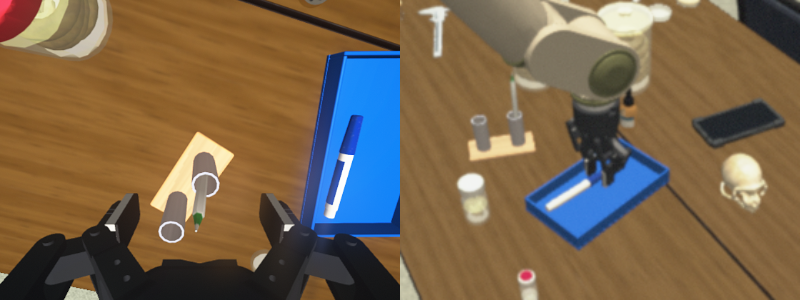

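The left panel shows the marker lying flat in the tray (345,165). The ballpoint sits centred between the fingers at (198,222), so I'll grip it.

Emit:
step_arm([
  [0,0,0.02],
  [0,0,0],
  [0,0,0],
  [0,0,0],
  [0,0,0],
  [0,0,0],
  [0,0,0],
], fingers=[1,1,1,1,1,1,1], twist=[0,0,0,0,0,0,0])

```text
time_s: 16.85
position: [0.5066, 0.2788, 0.1098]
tool_rot: [[0.964, 0.266, 0.0], [0.266, -0.964, -0.001], [-0.0, 0.001, -1.0]]
ft_force: [0.2, -5.2, 0.8]
grip_width: 0.0087
gripper_force: 24.6
```

Emit:
step_arm([
  [0,0,-0.15],
  [0,0,-0.3],
  [0,0,-0.3],
  [0,0,-0.25],
  [-0.125,0.39,0],
  [-0.125,0.39,0],
  [-0.125,0.39,0],
  [-0.125,0.39,0],
  [-0.125,0.39,0],
  [-0.125,0.39,0],
], fingers=[1,1,1,1,1,1,1,1,1,1], twist=[0,0,0,0,0,0,0,0,0,0])

```text
time_s: 18.1
position: [0.4968, 0.033, 0.2108]
tool_rot: [[0.964, 0.267, 0.002], [0.267, -0.964, 0.001], [0.002, -0.0, -1.0]]
ft_force: [0.2, 0.1, -0.4]
grip_width: 0.0089
gripper_force: 24.2
```

Emit:
step_arm([
  [0,0,0.3],
  [0,0,0.3],
  [0,0,0.2],
  [0,0,0],
], fingers=[1,1,1,1], twist=[0,0,0,0])

```text
time_s: 18.6
position: [0.4964, 0.0342, 0.1296]
tool_rot: [[0.964, 0.266, -0.001], [0.266, -0.964, 0.001], [-0.001, -0.001, -1.0]]
ft_force: [0.1, -0.2, 0.7]
grip_width: 0.0086
gripper_force: 24.3
```

```bash
python3 held.py ballpoint scene wrist
```

```text
18.6 [0.4964 0.0342 0.1296] 0.00863027362652247 [ 0.1 -0.2  0.7]
tcp in tray [-0.0779 -0.0236  0.1296]
scene _mid 0.69 247 228 tray [-0.021  0.059  0.006]
scene _lower 0.74 291 188 tray [0.16  0.079 0.016]
scene mask 0.42 [[-0.092, -0.03, 0.013], [-0.086, -0.027, 0.079], [-0.044, 0.033, 0.119]]
low [-0.05   0.026  0.016] high [-0.083 -0.026  0.117]
wrist _upper 0.81 277 322 tray [-0.21  -0.021  0.002]
wrist _mid 0.75 276 257 tray [-0.079 -0.022  0.108]
wrist _lower 0.97 280 228 tray [-0.083 -0.025  0.047]
wrist mask 0.78 [[-0.083, -0.029, 0.051], [-0.075, -0.025, 0.139], [-0.073, -0.021, 0.175]]
low [-0.082 -0.026  0.056] high [-0.074 -0.025  0.172]
```

Emit:
step_arm([
  [0,0,0.2],
  [0,0,0.07],
  [0,0,0.04],
  [0,0,0],
], fingers=[1,1,1,1], twist=[0,0,0,0])

```text
time_s: 19.6
position: [0.4977, 0.0335, 0.1001]
tool_rot: [[0.964, 0.267, 0.003], [0.267, -0.964, -0.001], [0.003, 0.002, -1.0]]
ft_force: [0.1, -0.4, 8.8]
grip_width: 0.0087
gripper_force: 25.2
```

Emit:
step_arm([
  [0.11,0,0.01],
  [0.1,0,0.02],
  [0.097,0,0.028],
  [0.093,0,0.036],
  [0.09,0,0.045],
  [0.085,0,0.052],
  [0.08,0,0.06],
  [0,0,0],
], fingers=[1,1,1,1,1,1,1,1], twist=[0,0,0,0,0,0,0,0])

```text
time_s: 20.6
position: [0.5601, 0.0514, 0.073]
tool_rot: [[0.964, 0.267, -0.0], [0.267, -0.964, 0.0], [-0.0, -0.0, -1.0]]
ft_force: [0.1, -0.2, 2.1]
grip_width: 0.0072
gripper_force: 24.4
```

```bash
python3 held.py ballpoint scene; cd pics; python3 -c "
import cv2,glob
s=sorted(glob.glob('scene2*.png'))[-1];cv2.imwrite('b1.png',cv2.resize(cv2.imread(s)[140:300,180:380],(600,480)))"
```

```text
20.6 [0.5601 0.0514 0.073 ] 0.007205196377151442 [ 0.1 -0.2  2.1]
tcp in tray [-0.0119 -0.0243  0.073 ]
scene _lower 0.59 250 259 tray [-0.087 -0.023  0.005]
scene mask 0.73 [[-0.085, -0.03, 0.002], [-0.058, -0.026, 0.036], [-0.014, 0.008, 0.076]]
low [-0.048 -0.005  0.003] high [-0.027 -0.025  0.074]
```

View pics/b1.png

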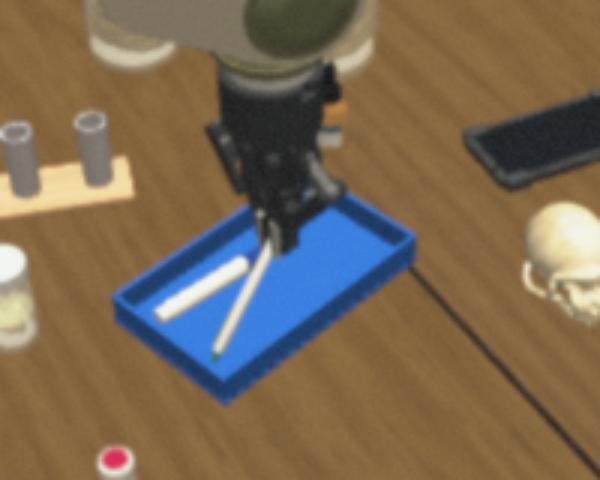

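The ballpoint is leaning about 40 degrees, its tip on the tray floor at (217,355) and the marker lying beside it. I'll carry on with the tilt.

Emit:
step_arm([
  [0.075,0,0.066],
  [0.068,0,0.073],
  [0.062,0,0.079],
  [0.054,0,0.084],
  [0.047,0,0.088],
  [0.04,0,0.09],
  [0.02,0,0.07],
  [0.01,0,0.04],
  [0,0,0],
  [0,0,0],
], fingers=[1,1,1,1,1,1,1,1,1,1], twist=[0,0,0,0,0,0,0,0,0,0])

```text
time_s: 22.1
position: [0.5959, 0.0612, 0.0148]
tool_rot: [[0.964, 0.266, 0.0], [0.266, -0.964, 0.0], [0.0, 0.0, -1.0]]
ft_force: [0.5, 0.9, 0.6]
grip_width: 0.0068
gripper_force: 24.3
```

Emit:
step_arm([
  [0,0,0],
  [0,0,0],
  [0,0,0],
  [0,0,0],
  [0,0,0],
], fingers=[0.4,0.3,0.3,0.3,0.3], twist=[0,0,0,0,0])

```text
time_s: 22.72
position: [0.5959, 0.0612, 0.0146]
tool_rot: [[0.964, 0.267, -0.0], [0.267, -0.964, 0.0], [-0.0, -0.0, -1.0]]
ft_force: [0.4, 0.4, 0.1]
grip_width: 0.03
gripper_force: 0.0
```

```bash
python3 held.py ballpoint scene
```

```text
22.73 [0.5959 0.0612 0.0146] 0.030034452019470883 [0.4 0.4 0.1]
tcp in tray [ 0.0252 -0.0246  0.0146]
scene _mid 0.62 272 238 tray [-0.003 -0.011  0.006]
scene _lower 0.52 251 254 tray [-0.074 -0.012  0.004]
scene mask 0.55 [[-0.076, -0.029, 0.001], [-0.027, -0.026, 0.01], [0.015, -0.018, 0.014]]
low [-0.019 -0.022  0.002] high [-0.03  -0.026  0.014]
```

Emit:
step_arm([
  [0,0,-0.2],
  [0,0,-0.4],
  [0,0,-0.5],
  [0,0,-0.5],
  [0,0,-0.5],
  [0,0,-0.1],
  [0,0,0],
], fingers=[0.3,0.3,0,-0.5,-1,-1,-1], twist=[0,0,0,0,0,0,0])

```text
time_s: 23.85
position: [0.5958, 0.0612, 0.2345]
tool_rot: [[0.964, 0.267, 0.0], [0.267, -0.964, 0.0], [0.0, 0.0, -1.0]]
ft_force: [-0.1, -0.5, 0.7]
grip_width: 0.0852
gripper_force: 0.0
```

```bash
python3 held.py ballpoint wrist; python3 held.py marker wrist; cp $(ls -t pics/wrist2*.png|head -1) pics/tr.png
```

```text
23.85 [0.5958 0.0612 0.2345] 0.08517031372166646 [-0.1 -0.5  0.7]
tcp in tray [ 0.0251 -0.0245  0.2345]
wrist _upper 0.96 279 156 tray [ 0.062 -0.024  0.004]
wrist _mid 0.57 275 214 tray [-0.015 -0.019  0.003]
wrist _lower 0.82 281 265 tray [-0.091 -0.027  0.003]
wrist mask 0.73 [[-0.078, -0.029, 0.004], [-0.01, -0.025, 0.011], [0.05, -0.02, 0.013]]
low [-0.023 -0.023  0.005] high [-0.029 -0.025  0.012]
24.1 [0.5956 0.0612 0.2332] 0.08518029972067999 [ 0.7 -0.5  0.3]
tcp in tray [ 0.0249 -0.0245  0.2332]
wrist _upper 0.76 238 169 tray [0.046 0.028 0.005]
wrist _mid 0.59 237 223 tray [-0.022  0.03   0.02 ]
wrist _lower 0.75 188 313 tray [0.019 0.018 0.261]
wrist mask 0.87 [[-0.085, 0.02, 0.004], [-0.013, 0.029, 0.018], [0.045, 0.038, 0.021]]
low [0.001 0.027 0.007] high [-0.018  0.029  0.02 ]
```

View pics/tr.png

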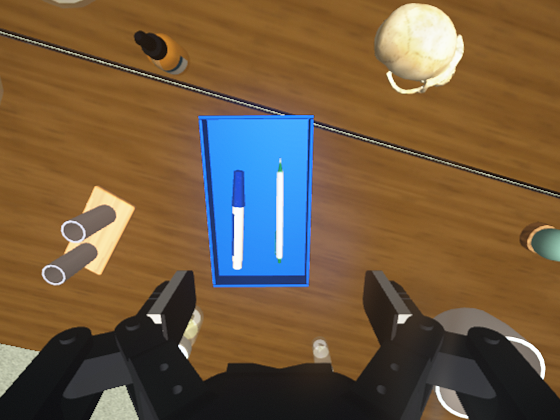

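Emit:
step_arm([
  [-0.082,0.392,0],
  [-0.082,0.392,0],
  [-0.082,0.392,0],
  [-0.082,0.392,0],
  [-0.082,0.392,0],
  [-0.082,0.392,0],
  [-0.082,0.392,0],
  [-0.082,0.392,0],
  [-0.082,0.392,0],
  [0,0,0],
], fingers=[-1,-1,-1,-1,-1,-1,-1,-1,-1,-1], twist=[0,0,0,0,0,0,0,0,0,0])

```text
time_s: 25.6
position: [0.6184, -0.3012, 0.2335]
tool_rot: [[0.965, 0.263, -0.001], [0.263, -0.965, 0.0], [-0.001, -0.0, -1.0]]
ft_force: [-0.1, 0.6, 0.2]
grip_width: 0.0855
gripper_force: 0.0
```

```bash
cat > egg.py <<'E'
from h import *
import sys
from scipy.optimize import least_squares
s=monitor.observe(); print(round(s["time_s"],2),np.round(s["position"],4),s["grip_width"])
im,d,c=snap("wrist");cv2.imwrite(f"pics/{sys.argv[1]}.png",im);P=cloud(d,c)
r=models.trace("wrist","egg")
for k in r[:1]:
    X=P[k["mask"]&(d>0)];X=X[(X[:,2]>.025)];print(k["confidence"],k["point"],np.round(np.percentile(X,[2,50,98],axis=0),4).tolist())
    # ellipsoid-ish fit: sphere of 20mm at waist for points z<.045
    Y=X[X[:,2]<X[:,2].max()-.012]
    f=least_squares(lambda p:np.hypot(Y[:,0]-p[0],Y[:,1]-p[1])**2/.02**2+(Y[:,2]-p[2])**2/.029**2-1,[*X.mean(0)[:2],.031],loss="soft_l1");print("fit",f.x,f.cost)
l=models.landmark_of("wrist","egg_center")
if l:u,v=l[0]["point"];print(u,v,onplane(c,u,v,.031))
E
python3 egg.py e1
```

```text
25.6 [ 0.6184 -0.3012  0.2335] 0.08546678215079108
0.64 [277.8, 188.4] [[0.6068, -0.3121, 0.0341], [0.6256, -0.2946, 0.0511], [0.6397, -0.2783, 0.06]]
fit [ 0.62100728 -0.2956898   0.02914457] 0.15710711653884335
276.2 189.0 [ 0.61847364 -0.2957246   0.031     ]
```

The tray picture shows both pens flat inside the tray: marker (238,220), ballpoint (280,210). The arm is now above the egg, so I'll go down.

Emit:
step_arm([
  [0.03,-0.045,0],
  [0,0,0.4],
  [0,0,0.4],
  [0,0,0.4],
  [0,0,0.35],
  [0,0,0],
], fingers=[-1,-1,-1,-1,-1,-1], twist=[0,0,0,0,0,0])

```text
time_s: 26.5
position: [0.6198, -0.2916, 0.0775]
tool_rot: [[0.964, 0.268, -0.004], [0.268, -0.964, 0.003], [-0.003, -0.004, -1.0]]
ft_force: [-0.3, 0.9, 0.9]
grip_width: 0.0852
gripper_force: 0.0
```

```bash
python3 egg.py e2
```

```text
26.5 [ 0.6198 -0.2916  0.0775] 0.08517014912029434
0.95 [289.9, 243.6] [[0.6119, -0.3126, 0.0314], [0.6292, -0.2955, 0.0529], [0.6408, -0.2805, 0.0619]]
fit [ 0.62139867 -0.2982384   0.03141693] 0.6200121739227284
287.3 240.1 [ 0.62093474 -0.29827954  0.031     ]
```

View pics/e2.png

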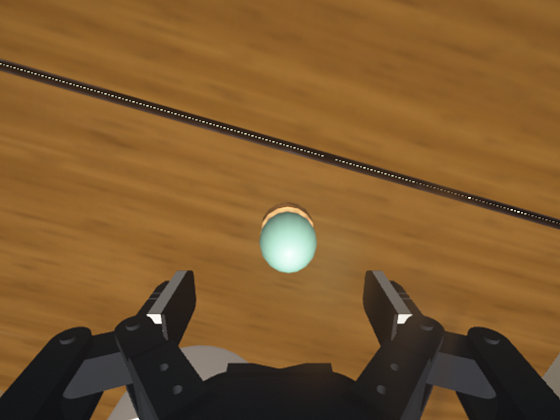

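The egg is at (288,242), a little right of the finger centre line at column 280. I'll let the arm settle, then correct.

Emit:
step_arm([
  [0,0,0],
  [0,0,0],
], fingers=[-1,-1], twist=[0,0])

```text
time_s: 26.9
position: [0.6208, -0.2935, 0.0807]
tool_rot: [[0.964, 0.267, 0.001], [0.267, -0.964, -0.001], [0.001, 0.001, -1.0]]
ft_force: [0.2, 0.2, 0.8]
grip_width: 0.0851
gripper_force: 0.0
```

```bash
python3 egg.py e3
```

```text
26.9 [ 0.6208 -0.2935  0.0807] 0.08512611573748666
0.93 [284.7, 240.0] [[0.6099, -0.3125, 0.0292], [0.6278, -0.2948, 0.0501], [0.6396, -0.2796, 0.0593]]
fit [ 0.62016348 -0.29722412  0.02872552] 0.5180922881214749
285.8 243.0 [ 0.61833865 -0.29904807  0.031     ]
```

Emit:
step_arm([
  [-0.015,0.04,0.1],
  [0,0,0.3],
  [0,0,0.2],
  [0,0,0.035],
  [0,0,0],
], fingers=[-1,-1,-1,-1,-1], twist=[0,0,0,0,0], force=20)

```text
time_s: 27.68
position: [0.6203, -0.2979, 0.0163]
tool_rot: [[0.964, 0.266, 0.0], [0.266, -0.964, -0.0], [0.0, 0.0, -1.0]]
ft_force: [0.2, -0.5, -0.1]
grip_width: 0.0849
gripper_force: 0.0
```

Emit:
step_arm([
  [0,0,0],
  [0,0,0],
  [0,0,0],
  [0,0,0],
  [0,0,0],
  [0,0,0],
  [0,0,0],
  [0,0,0],
], fingers=[0,0.1,0.2,1,1,1,1,1], twist=[0,0,0,0,0,0,0,0], force=20)

```text
time_s: 28.68
position: [0.6203, -0.2975, 0.0167]
tool_rot: [[0.964, 0.267, 0.001], [0.267, -0.964, -0.0], [0.0, 0.0, -1.0]]
ft_force: [-0.9, 3.0, 6.2]
grip_width: 0.038
gripper_force: 19.9
```

Emit:
step_arm([
  [0,0,-0.05],
  [0,0,-0.15],
  [0,0,-0.3],
  [0,0,-0.35],
  [0,0,-0.3],
  [0,0,-0.15],
  [0,0,0],
], fingers=[1,1,1,1,1,1,1], twist=[0,0,0,0,0,0,0])

```text
time_s: 29.55
position: [0.6204, -0.2978, 0.147]
tool_rot: [[0.964, 0.267, 0.001], [0.267, -0.964, -0.001], [0.001, 0.001, -1.0]]
ft_force: [-0.7, 0.2, -0.7]
grip_width: 0.0386
gripper_force: 20.3
```

```bash
cat > pot.py <<'E'
from h import *
s=monitor.observe(); print(round(s["time_s"],2),np.round(s["position"],4),s["grip_width"],np.round(s["ft_force"],1))
for n in("wrist","top","scene"):
    im,d,c=snap(n);P=cloud(d,c)
    cv2.imwrite(f"pics/{n}_p{int(100*s['time_s'])}.png",im)
    r=models.trace(n,"egg")
    if r:
        X=P[r[0]["mask"]&(d>0)];print(n,"egg",round(r[0]["confidence"],2),np.round(np.percentile(X,[3,50,97],axis=0),3).tolist())
    X=P[d>0];m=(X[:,2]>.073)&(X[:,2]<.084)&(np.hypot(X[:,0]-.437,X[:,1]+.269)<.085)&(np.hypot(X[:,0]-.437,X[:,1]+.269)>.05)
    if m.sum()>20:
        Y=X[m]; A=np.c_[2*Y[:,:2],np.ones(len(Y))];b=(Y[:,:2]**2).sum(1);p=np.linalg.lstsq(A,b,rcond=None)[0]
        print(n,"rim",m.sum(),np.round(p[:2],4),np.sqrt(p[2]+p[:2]@p[:2]))
E
python3 pot.py
```

```text
29.55 [ 0.6204 -0.2978  0.147 ] 0.038556819041537155 [-0.7  0.2 -0.7]
wrist egg 0.97 [[0.614, -0.311, 0.157], [0.629, -0.295, 0.178], [0.639, -0.28, 0.188]]
wrist rim 308 [ 0.4361 -0.2696] 0.06662821750298471
top rim 86 [ 0.4339 -0.2749] 0.06072571730822252
scene egg 0.85 [[0.6, -0.315, 0.149], [0.609, -0.303, 0.172], [0.623, -0.285, 0.186]]
scene rim 833 [ 0.4334 -0.2687] 0.06694053146147012
```

Emit:
step_arm([
  [-0.1,-0.045,0],
  [-0.2,-0.09,0],
  [-0.25,-0.11,0],
  [-0.25,-0.115,0],
  [-0.25,-0.115,0],
  [-0.25,-0.11,0],
  [-0.2,-0.09,0],
  [-0.1,-0.045,0],
  [-0.1,-0.045,0],
  [0,0,0],
], fingers=[1,1,1,1,1,1,1,1,1,1], twist=[0,0,0,0,0,0,0,0,0,0])

```text
time_s: 31.1
position: [0.4357, -0.2692, 0.1461]
tool_rot: [[0.964, 0.266, -0.0], [0.266, -0.964, 0.0], [-0.0, -0.0, -1.0]]
ft_force: [-0.2, -0.6, -0.8]
grip_width: 0.0386
gripper_force: 20.3
```

Emit:
step_arm([
  [0,0,0.15],
  [0,0,0.2],
  [0,0,0.2],
  [0,0,0.2],
  [0,0,0.15],
  [0,0,0],
], fingers=[1,1,1,1,1,1], twist=[0,0,0,0,0,0])

```text
time_s: 31.85
position: [0.4361, -0.269, 0.0553]
tool_rot: [[0.964, 0.267, -0.001], [0.267, -0.964, 0.001], [-0.001, -0.002, -1.0]]
ft_force: [-0.0, -0.1, -0.1]
grip_width: 0.0386
gripper_force: 20.3
```

```bash
python3 pot.py;cp $(ls -t pics/wrist_p*|head -1) pics/pp.png
```

```text
31.85 [ 0.4361 -0.269   0.0553] 0.03863544641007318 [-0.  -0.1 -0.1]
wrist egg 0.7 [[0.431, -0.283, 0.067], [0.446, -0.267, 0.088], [0.456, -0.252, 0.098]]
wrist rim 7452 [ 0.4363 -0.2678] 0.06588005815696757
top rim 105 [ 0.4378 -0.2685] 0.06640336395184185
scene egg 0.6 [[0.417, -0.287, 0.056], [0.425, -0.276, 0.084], [0.435, -0.256, 0.098]]
scene rim 620 [ 0.4334 -0.2687] 0.06695860732986819
```

View pics/pp.png

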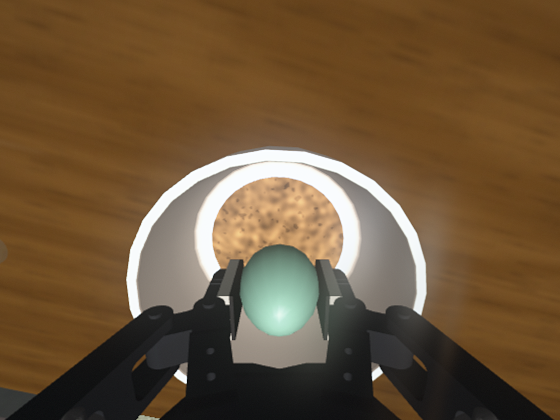

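The egg hangs centred inside the rim at (280,290) with the cork mat visible below. I'll lower it slowly.

Emit:
step_arm([
  [0,0,0.1],
  [0,0,0.1],
  [0,0,0.08],
  [0,0,0.03],
  [0,0,0],
], fingers=[1,1,1,1,1], twist=[0,0,0,0,0])

```text
time_s: 32.78
position: [0.4359, -0.2692, 0.0249]
tool_rot: [[0.964, 0.266, -0.0], [0.266, -0.964, 0.0], [-0.0, -0.0, -1.0]]
ft_force: [0.7, 0.6, 0.4]
grip_width: 0.0382
gripper_force: 20.4
```

Emit:
step_arm([
  [0,0,0.015],
  [0,0,0],
  [0,0,0.01],
  [0,0,0],
], fingers=[1,1,1,1], twist=[0,0,0,0])

```text
time_s: 33.28
position: [0.4359, -0.2692, 0.0226]
tool_rot: [[0.964, 0.267, 0.0], [0.267, -0.964, -0.0], [0.0, 0.0, -1.0]]
ft_force: [0.8, 0.5, -0.8]
grip_width: 0.0384
gripper_force: 20.4
```

Emit:
step_arm([
  [0,0,0.01],
  [0,0,0],
  [0,0,0.01],
  [0,0,0],
], fingers=[1,1,1,1], twist=[0,0,0,0])

```text
time_s: 33.78
position: [0.4359, -0.2692, 0.0206]
tool_rot: [[0.964, 0.267, -0.0], [0.267, -0.964, 0.0], [-0.0, -0.0, -1.0]]
ft_force: [0.3, -0.1, -1.5]
grip_width: 0.0381
gripper_force: 20.4
```

Emit:
step_arm([
  [0,0,0.007],
  [0,0,0],
  [0,0,0],
], fingers=[1,1,1], twist=[0,0,0])

```text
time_s: 34.15
position: [0.436, -0.2693, 0.0201]
tool_rot: [[0.964, 0.267, 0.0], [0.267, -0.964, -0.0], [0.0, 0.0, -1.0]]
ft_force: [0.4, 0.6, 2.5]
grip_width: 0.0383
gripper_force: 20.6
```

Emit:
step_arm([
  [0,0,0.007],
  [0,0,0],
  [0,0,0],
], fingers=[1,1,1], twist=[0,0,0])

```text
time_s: 34.52
position: [0.4361, -0.2693, 0.0198]
tool_rot: [[0.964, 0.267, 0.001], [0.267, -0.964, -0.0], [0.001, 0.001, -1.0]]
ft_force: [-0.7, 2.6, 8.7]
grip_width: 0.0381
gripper_force: 21.0
```

The egg is on the bottom (contact force 8.7 N). I'll ease off half a millimetre and open gently.

Emit:
step_arm([
  [0,0,-0.007],
  [0,0,0],
  [0,0,0],
  [0,0,0],
  [0,0,0],
  [0,0,0],
  [0,0,0],
  [0,0,0],
  [0,0,0],
  [0,0,0],
], fingers=[1,1,0.06,0.03,0,-0.03,-0.06,-0.1,-0.1,-0.1], twist=[0,0,0,0,0,0,0,0,0,0])

```text
time_s: 35.78
position: [0.4359, -0.2692, 0.0199]
tool_rot: [[0.964, 0.267, 0.0], [0.267, -0.964, -0.0], [0.0, 0.0, -1.0]]
ft_force: [-0.7, 0.4, 0.2]
grip_width: 0.047
gripper_force: 0.0
```

```bash
python3 pot.py;cp $(ls -t pics/wrist_p*|head -1) pics/pq.png
```

```text
35.77 [ 0.4359 -0.2692  0.0199] 0.04697470443990704 [-0.7  0.4  0.2]
wrist egg 0.77 [[0.398, -0.286, 0.025], [0.416, -0.268, 0.042], [0.428, -0.252, 0.049]]
wrist rim 14103 [ 0.441  -0.2664] 0.06166269522221139
top rim 98 [ 0.4391 -0.2665] 0.06422054675141571
scene egg 0.69 [[0.384, -0.289, 0.026], [0.403, -0.275, 0.043], [0.424, -0.249, 0.049]]
scene rim 639 [ 0.4332 -0.2693] 0.06600118782886948
```

View pics/pq.png

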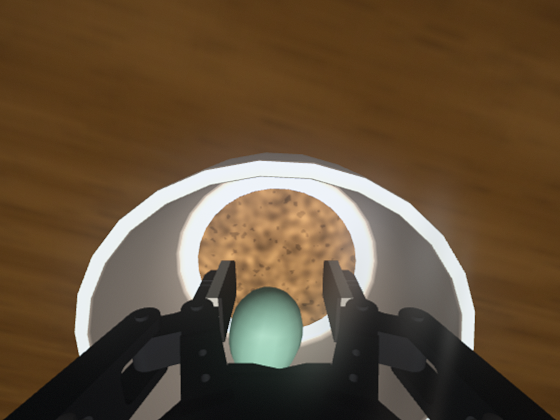

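The egg has settled lying on the mat at (267,330), next to the left finger. I'll open a little more and rise straight up.

Emit:
step_arm([
  [0,0,0],
  [0,0,0],
  [0,0,-0.05],
  [0,0,-0.15],
  [0,0,-0.3],
  [0,0,-0.4],
  [0,0,-0.4],
  [0,0,-0.4],
  [0,0,0],
  [0,0,0],
], fingers=[-0.2,-0.25,-0.25,-0.25,-0.25,-0.25,-0.25,-0.25,-0.25,-0.25], twist=[0,0,0,0,0,0,0,0,0,0])

```text
time_s: 37.33
position: [0.4356, -0.2689, 0.1893]
tool_rot: [[0.964, 0.267, -0.001], [0.267, -0.964, 0.001], [-0.001, -0.001, -1.0]]
ft_force: [0.2, 0.6, -0.6]
grip_width: 0.0532
gripper_force: 0.0
```

```bash
python3 pot.py; sleep 0; python3 - <<'E'
from h import *
import glob,os
f=max(glob.glob("pics/scene_p*"),key=os.path.getmtime);g=f.replace("scene","wrist")
cv2.imwrite("pics/fin.png",np.hstack([cv2.resize(cv2.imread(f),(400,300)),cv2.resize(cv2.imread(g),(400,300))]))
E
```

```text
37.33 [ 0.4356 -0.2689  0.1893] 0.05323049485282242 [ 0.2  0.6 -0.6]
wrist egg 0.87 [[0.383, -0.286, 0.031], [0.409, -0.269, 0.044], [0.427, -0.254, 0.049]]
wrist rim 3183 [ 0.4356 -0.2679] 0.06642490622805473
top rim 150 [ 0.4374 -0.2687] 0.06681017411616746
scene egg 0.61 [[0.385, -0.288, 0.009], [0.405, -0.274, 0.044], [0.434, -0.255, 0.049]]
scene rim 788 [ 0.4334 -0.2687] 0.0669295170257079
```

View pics/fin.png

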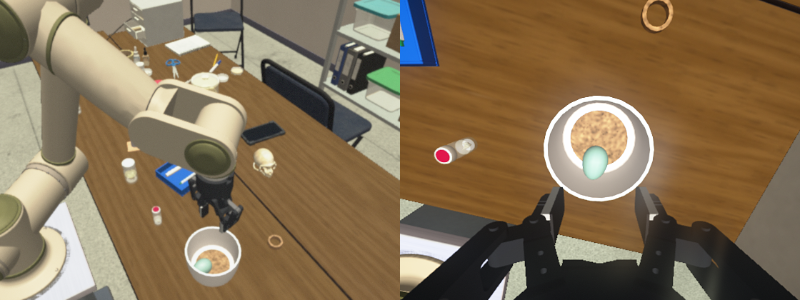

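The egg rests in the pot about 29 mm from its axis, and the pot has not moved. The arm is clear of everything.

```bash
python3 -c "
from rig import close_job
print(close_job())"
```

```text
the job is handed in; nothing more can be done
None
```

I handed the job in at about 37 s of the 72 s allowed: the marker, then the ballpoint, were laid in the tray, and the egg was set down on the pot floor, where it settled onto its side about 29 mm from the pot's axis, with no sign the pot or bystanders had moved; the judge's verdict was not shown.

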